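Stand up the nursing bottle, seat its collar, back it off a quarter turn and hold it

TASK

The puppy's nursing bottle lies knocked over on the counter with its collar only started on the thread. Stand it upright on the counter and, with it standing there, screw the collar clockwise all the way down until it bottoms out, then back it off a quarter turn so the teat can draw air. Finish with the collar still in your grip: lift the bottle by it a few centimetres clear of the counter, keep it upright and still with the collar at that quarter turn, and leave the other things where they are.

Things in the scene. Friction and masses are not known exactly. Their poses are not given: they have to be found in the camera images.
- bottle_mid (a point): point on the nursing bottle's long axis, 49 mm above its underside. Body: steel, 98 mm tall: rounded-square section 56 x 56 mm with flat sides up to 84 mm, then a shoulder sloping in to a round 37 mm; pale silicone boot flush round its lowest 32 mm. z runs along the bottle from underside to teat, x and y are square to its flat sides. It starts lying on a flat side, teat roughly towards +y
- bottle: the same bottle and axes, origin at the centre of its underside (height 0 when it stands on the counter). 148 mm tall to the tip of the teat with the collar bottomed out; about 0.32 kg with collar and teat, centre of mass about 55 mm above the underside
- collar_mid (a point): centre of the collar, on the bottle's axis: ribbed white ring, 43 mm in diameter, 20 mm high. Bottomed out, this point is 112.5 mm above the bottle's underside; unscrewing raises it 3 mm per turn (the teat too). The teat, 27 mm wide at its foot and 11 mm near the tip, stands 26 mm above the top of the collar. z as the bottle's; x and y turn with the collar
- collar (a joint): how far the collar is unscrewed, rad: 0 = bottomed out (firm stop), growing anticlockwise seen from the teat end, 1.57 = backed off a quarter turn, 5.5 = end of thread. It starts 2.4 to 4.0 open. The thread takes about 0.02 N m and stays where it is left; past the stop the free-standing bottle turns with the collar on the counter
- teat: the silicone teat with the collar round it (origin on the bottle's axis, at the collar's underside); the teat does not turn
- canister: closed stainless canister, 96 mm in diameter, 135 mm tall with its knob, origin at the centre of its underside; to be left alone
- bowl: cream enamel bowl, 140 mm in diameter, 50 mm tall, origin at the centre of its underside; to be left alone
- squeeze_bone: silicone squeeze bone, 56 mm by 116 mm and 32 mm tall, origin at the centre of its underside; to be left alone

How it is judged:
On the way, in this order (a step that is already met when the one before it is completed fails the run):
1. the bottle stands upright on the counter (angle between bottle's own z axis and vertical below 0.06 rad and height (world z) of bottle below 0.005 m and height (world z) of collar_mid above 0.1 m), for 0.2 s.
2. the collar is screwed down until it bottoms out, the bottle standing on the counter (value of joint collar below 0.1 rad and angle between bottle's own z axis and vertical below 0.1 rad and height (world z) of bottle below 0.008 m), for 0.1 s.
At the end, for the whole second after the job is handed in: The collar is backed off a quarter turn from its stop (1.22 to 1.92 rad), the fingers grip it (over 2 N), and the bottle hangs from it upright (within 0.15 rad) and still (under 0.03 m/s), its underside 20 to 200 mm above the counter and touching nothing else (value of joint collar between 1.22 and 1.92 rad and height (world z) of bottle between 0.02 and 0.2 m and height (world z) of collar_mid above 0.125 m and angle between bottle's own z axis and vertical below 0.15 rad and linear speed of bottle below 0.03 m/s and contact force between the fingers and teat above 2 N and contact force between bottle and canister below 0.1 N and contact force between bottle and bowl below 0.1 N and contact force between bottle and squeeze_bone below 0.1 N); the arm keeps its last pose, push and grip.
It fails at once if the canister, bowl or squeeze bone is moved by more than 20 mm (distance of any of canister, bowl, squeeze_bone from where it was at the start of the episode above 0.02 m).
It also fails if it takes over 64 s, if anything falls off the work surface, if the arm or the gripper's body presses on something with over 40 N, if the wrist force passes 120 N, or if a joint passes its speed limit or range.

ROBOT

A 6-joint arm with a two-finger parallel gripper is mounted at the origin on the work surface. World frame = base frame: x ahead of the robot, y to its left, z up, the work surface at z = 0. Lengths are in m, angles in rad, forces in N, time in s.
With the tool pointing down it reaches from about 0.2 to 0.875 m from the base axis. Payload 3.4 kg.
Tool frame: the origin (TCP) lies on the centre line of the jaws, within the pads' length; the fingertips stand 14 mm ahead of it and the grasp point (between the pads) lies 5 mm behind it; z points along the fingers, y is the direction in which the jaws open and shut (so a half turn about z gives the same grasp; the last joint's range is limited). The gripper opens to 94 mm and grips with 3 to 60 N. Pads are 16 mm wide; open, the fingers measure 119 mm over their backs; the gripper's body (75 mm by 177 mm) begins 78 mm behind the grasp point.
Start: joints at [-1.447, 0.276, 1.505, -0, 1.361, -0.121], TCP at [0.139, -0.558, 0.219] pointing down, gripper open.
Joint ranges: [-2.89, 2.89], [-0.75, 2.08], [0.22, 2.7], [-1.18, 4.32], [0.11, 2.71], [-2.7, 2.7]. Speed limits (rad/s): [2.57, 2.57, 3.14, 3.14, 3.14, 3.14].

INTERFACE

Orientations are given as a rotation vector (axis times angle).
In Python, from cell import r gives the robot as it stands.
- The arm moves only by the shell command python3 -m crank 'ROWS' [FORCE]. ROWS is a JSON object of lists of equal length, an entry for each row: "dr": the turn, a rotation vector about the world's x, y, z as a fraction of full scale, a list of three; "travel": the shift along the world's x, y, z as a fraction of full scale, a list of three; "jaw": the opening, from -1 (shut) to 1 (fully open). A call has 1 to 20 rows; each row shifts and turns the commanded pose from where the row before left it; what a row does not reach is not made up. Full scale, the value 1, is 0.025 m for a shift and 0.08 rad for a turn. A row lasts 1/8 s, in which the tool goes at most 62.5 mm and 10.7 degrees, less where a joint would pass 70% of its speed; a pose out of reach is approached as far as the arm can. A call with a number of a shift or a turn outside -1 to 1 is refused whole. A call with a gripper value outside its range is refused whole. The fingers move at their own pace and stop on an object; FORCE is the grip in N (left out, the last holds). Time passes only in rows, so rows that do not move let the fingers close. It gives the time, the measured TCP pose, the force and the opening at its end, in the units of the state.
- r.observe(): the state, without advancing time (a new reading comes with each control period).
- r.grab_frame(name): name is "scene" or "top" or "wrist"; returns the picture (480x640x3 uint8, red, green, blue); there is no depth.
- r.calibration(name): a dict with "fx", "fy", "cx", "cy" (pixels), "k1" (the pictures are not rectified: a ray, as slopes to the right and down, at radius r is drawn at 1 + k1 r^2 times it, then the intrinsics apply), "rvec" (rotation vector, rad) and "tvec" (3), from world to camera coordinates, as OpenCV has them; the wrist camera has in their place "hand_eye" (4x4, takes a point from camera to tool coordinates, whose origin is the TCP and whose axes are the flange's). Camera axes: x right, y down, z forward; pixel columns grow to the right and rows downward; lengths in m; the calibration is good to about 2 mm. A picture is of the moment at which its call begins: read the wrist's pose just before it. calibration takes no time and is no camera call.
- r.hand_in(): hands the job in, once; it reports no verdict.
The state is a dict: "time_s": time; "qpos": joint angles; "joint_velocities": joint speeds; "effort": joint torques, N m; "tcp_pos": TCP position; "tool_rot": TCP orientation; "wrist_force": force on the tool from outside, world axes, zero at the start; "ft_torque": the same for the moment, N m; "gripper_width": finger opening in m.
Only numpy, scipy, OpenCV 4.12 (cv2) and the standard library are available. Lean on these libraries where they do the work, as an engineer would, in place of code of your own. Each camera call takes 0.05 s, during which the arm holds its last target. There are 200 camera calls.

## Working session

There is one attempt and no reset: what is moved stays moved. The work goes in short steps, Python scripts to look and compute and a shell command to move; the robot and the scene stay as the last step left them, time stands still between calls to the robot, and variables do not carry over. Pictures are saved under pics/ and viewed, about 8 in all and at most 12, crops included, and the job is handed in when it is done.

```bash
mkdir -p pics; ls
python3 - <<'E'
from cell import r
import cv2,numpy as np
print(r.observe())
for n in ("scene","top"):
    cv2.imwrite(f"pics/{n}0.png",r.grab_frame(n)[:,:,::-1]); print(n,r.calibration(n))
print(r.calibration("wrist"))
E
```

```text
pics
{'time_s': 0.0, 'qpos': array([-1.44699254e+00,  2.76594375e-01,  1.50612399e+00, -2.39635514e-05,
        1.36070462e+00, -1.21009512e-01]), 'joint_velocities': array([-0.00202284, -0.00082966,  0.00028413, -0.00180406, -0.00039426,
        0.00015818]), 'effort': array([ 2.25913423e-04, -4.04583442e+01, -2.37223881e+01,  7.01517938e-02,
        3.44622054e-02, -1.56934207e-04]), 'tcp_pos': array([ 0.13927837, -0.5573116 ,  0.21860873]), 'tool_rot': array([-3.11626862e+00, -3.83376579e-01,  4.08000456e-05]), 'wrist_force': array([-0.16894888, -0.3773706 ,  0.20532498]), 'ft_torque': array([-0.03373642, -0.0065074 , -0.0248977 ]), 'gripper_width': 0.09440290843076862}
scene {'fx': 450.095401217334, 'fy': 450.095401217334, 'cx': 316.2921118154426, 'cy': 246.26624317337345, 'k1': -0.10386249956717657, 'rvec': array([ 2.10779759,  1.63737302, -0.43797353]), 'tvec': array([-0.13529248, -0.4930159 ,  1.28212399])}
top {'fx': 578.8575521540919, 'fy': 578.8575521540919, 'cx': 311.0386740981387, 'cy': 236.28020550914636, 'k1': -0.14904325078405345, 'rvec': array([ 2.1138611, -2.1427492,  0.1856245]), 'tvec': array([-0.0156915 ,  0.62455272,  1.46358302])}
{'fx': 386.6769492895232, 'fy': 386.6769492895232, 'cx': 319.01946157905616, 'cy': 240.64920116643415, 'k1': -0.048671710639309765, 'hand_eye': array([[-7.46262451e-06, -9.74035549e-01, -2.26395116e-01,
         6.54375837e-02],
       [ 9.99999579e-01, -2.14989892e-04,  8.92003235e-04,
         5.98519520e-04],
       [-9.17515523e-04, -2.26395014e-01,  9.74035141e-01,
        -1.65228925e-01],
       [ 0.00000000e+00,  0.00000000e+00,  0.00000000e+00,
         1.00000000e+00]])}
```

View pics/top0.png

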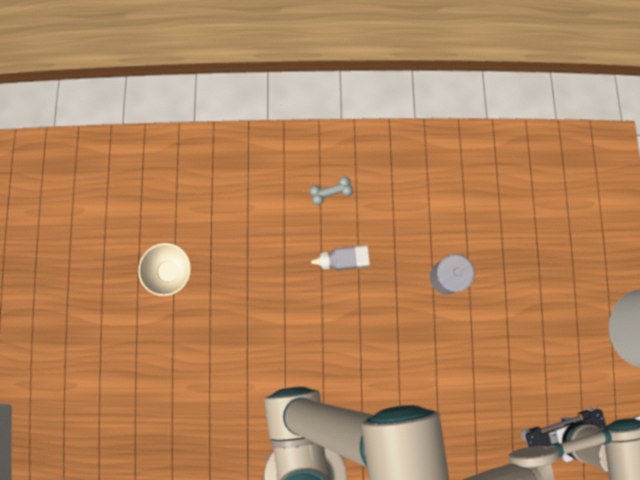

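View pics/scene0.png

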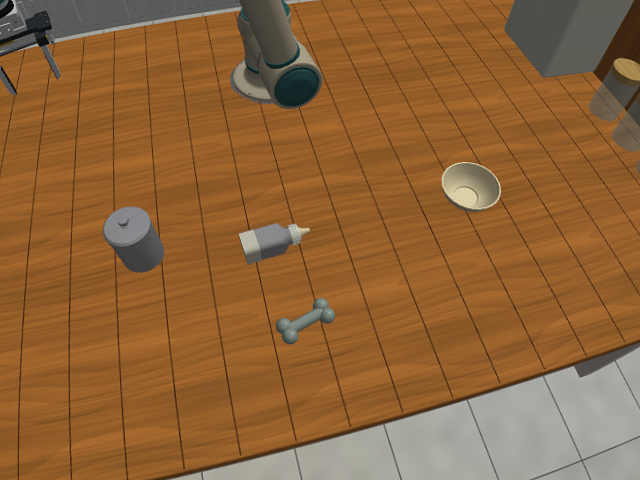

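The top view shows the bottle with its base near (369,256) and its teat tip near (311,262). The bone is at (331,190), the canister at (453,274) and the bowl at (165,270). In the scene view the bottle runs from (250,245) to (309,231).

```bash
cat > h.py <<'E'
import numpy as np, cv2
from scipy.spatial.transform import Rotation as R
from cell import r
def cam(n, obs=None):
    c=r.calibration(n)
    if n=="wrist":
        o=obs or r.observe(); T=np.eye(4); T[:3,:3]=R.from_rotvec(o["tool_rot"]).as_matrix(); T[:3,3]=o["tcp_pos"]
        W=np.linalg.inv(T@c["hand_eye"])
    else:
        W=np.eye(4); W[:3,:3]=R.from_rotvec(c["rvec"]).as_matrix(); W[:3,3]=c["tvec"]
    K=np.array([[c["fx"],0,c["cx"]],[0,c["fy"],c["cy"]],[0,0,1]]); return K,np.array([c["k1"],0,0,0]),W
def toworld(C,px,z):
    K,d,W=C; u=cv2.undistortPoints(np.array(px,float).reshape(-1,1,2),K,d).reshape(-1,2)
    o=-W[:3,:3].T@W[:3,3]; D=np.c_[u,np.ones(len(u))]@W[:3,:3]
    return o+D*((np.broadcast_to(z,len(u))-o[2])/D[:,2])[:,None]
def proj(C,P):
    K,d,W=C; return cv2.projectPoints(np.array(P,float).reshape(-1,1,3),cv2.Rodrigues(W[:3,:3])[0],W[:3,3],K,d)[0].reshape(-1,2)
def snap(n,f):
    o=r.observe(); C=cam(n,o); im=r.grab_frame(n); cv2.imwrite("pics/"+f,im[:,:,::-1]); return C,im,o
E
python3 - <<'E'
from h import *
C=cam("top")
print(toworld(C,[[369,256],[311,262],[331,190],[453,274],[165,270]],[.028,.028,.016,.06,.025]).round(3))
C=cam("scene")
print(toworld(C,[[309,231],[250,245]],[.028,.028]).round(3))
o=r.observe();print(R.from_rotvec(o["tool_rot"]).as_matrix().round(3))
E
```

```text
[[ 0.574 -0.178  0.028]
 [ 0.56  -0.023  0.028]
 [ 0.759 -0.08   0.016]
 [ 0.518 -0.393  0.06 ]
 [ 0.543  0.368  0.025]]
[[ 0.565 -0.024  0.028]
 [ 0.569 -0.154  0.028]]
[[ 0.97   0.242 -0.   ]
 [ 0.242 -0.97   0.002]
 [ 0.    -0.002 -1.   ]]
```

```bash
python3 -m crank '{"dr":[[0,0,0.886],[0,0,0.886],[0,0,0.886],[0,0,0.886],[0,0,0.886],[0,0,0.886],[0,0,0.886],[0,0,0.886],[0,0,0.886],[0,0,0.886],[0,0,0.886],[0,0,0.886],[0,0,0.886],[0,0,0.886],[0,0,0.886],[0,0,0.886],[0,0,0.886],[0,0,0.886],[0,0,0.886],[0,0,0.886]],"travel":[[0.856,0.914,0.04],[0.856,0.914,0.04],[0.856,0.914,0.04],[0.856,0.914,0.04],[0.856,0.914,0.04],[0.856,0.914,0.04],[0.856,0.914,0.04],[0.856,0.914,0.04],[0.856,0.914,0.04],[0.856,0.914,0.04],[0.856,0.914,0.04],[0.856,0.914,0.04],[0.856,0.914,0.04],[0.856,0.914,0.04],[0.856,0.914,0.04],[0.856,0.914,0.04],[0.856,0.914,0.04],[0.856,0.914,0.04],[0.856,0.914,0.04],[0.856,0.914,0.04]],"jaw":[1,1,1,1,1,1,1,1,1,1,1,1,1,1,1,1,1,1,1,1]}'
python3 -m crank '{"dr":[[0,0,0]],"travel":[[0,0,0]],"jaw":[1]}'
python3 - <<'E'
from h import *
C,im,o=snap("wrist","w1.png"); print(o["qpos"].round(3),R.from_rotvec(o["tool_rot"]).as_matrix().round(3))
print(proj(C,[[.574,-.178,.028],[.56,-.023,.028]]))
E
```

```text
time_s: 2.6
tcp_pos: [0.5677, -0.1, 0.239]
tool_rot: [-2.114, -2.323, 0.001]
wrist_force: [0.4, -0.9, -0.4]
gripper_width: 0.0938
time_s: 2.72
tcp_pos: [0.5682, -0.0995, 0.2388]
tool_rot: [-2.114, -2.323, -0.0]
wrist_force: [-0.3, -1.0, -0.4]
gripper_width: 0.0941
[-0.294  0.269  1.467  0.     1.407 -0.388] [[-0.094  0.996 -0.001]
 [ 0.996  0.094  0.001]
 [ 0.001 -0.001 -1.   ]]
[[317.19225755 293.08722687]
 [317.64688197 137.37107823]]
```

View pics/w1.png

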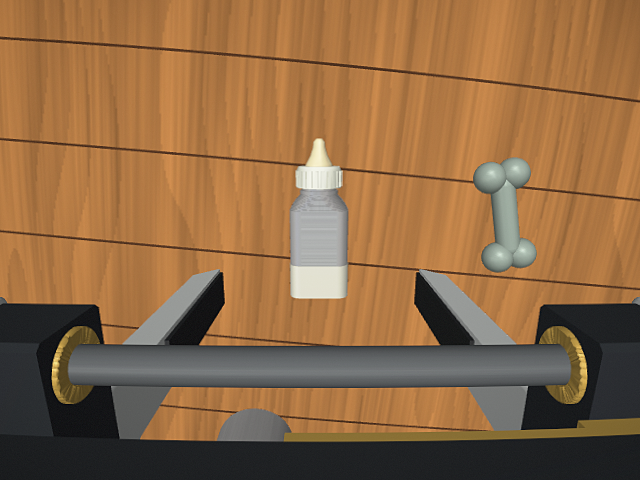

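The wrist view shows the bottle upright in the picture: teat tip (319,139), base edge (319,297), body sides at columns 291 and 348. The bone at about (500,215) is well clear.

Run:
```python
from h import *
C=cam("wrist")
print(toworld(C,[[319,139],[319,297],[319.5,264],[319.5,178],[291,296],[348,296],[291,212],[348,212]],[.028,.045,.056,.028,.04,.04,.04,.04]).round(4))
```

```text
[[ 0.5604 -0.0254  0.028 ]
 [ 0.5744 -0.1766  0.045 ]
 [ 0.5714 -0.1394  0.056 ]
 [ 0.5642 -0.0618  0.028 ]
 [ 0.5466 -0.1801  0.04  ]
 [ 0.6034 -0.1748  0.04  ]
 [ 0.5401 -0.0954  0.04  ]
 [ 0.5941 -0.0903  0.04  ]]
```

```bash
python3 -m crank '{"dr":[[0.996,0.094,0],[0.996,0.094,0],[0.996,0.094,0],[0.996,0.094,0],[0.996,0.094,0],[0.996,0.094,0],[0.996,0.094,0],[0.996,0.094,0],[0.996,0.094,0],[0.996,0.094,0],[0.996,0.094,0],[0.996,0.094,0],[0.996,0.094,0],[0,0,0]],"travel":[[0,0.3,0],[0,0.3,0],[0,0.3,0],[0,0.3,0],[0,0.3,0],[0,0.3,0],[0,0.3,0],[0,0.3,0],[0,0.3,0],[0,0.3,0],[0,0.3,0],[0,0.3,0],[0,0.3,0],[0,0,0]],"jaw":[1,1,1,1,1,1,1,1,1,1,1,1,1,1]}'
python3 - <<'E'
from h import *
o=r.observe();print(o["qpos"].round(3),o["tcp_pos"],R.from_rotvec(o["tool_rot"]).as_matrix().round(3))
E
```

```text
time_s: 4.53
tcp_pos: [0.5665, -0.0045, 0.238]
tool_rot: [-1.504, -1.642, -0.856]
wrist_force: [-0.2, 0.3, -0.4]
gripper_width: 0.094
[-0.604  0.551  1.491  0.755  1.839 -0.778] [ 0.56651705 -0.00449619  0.23802991] [[-0.041  0.996 -0.081]
 [ 0.503  0.091  0.859]
 [ 0.863 -0.006 -0.505]]
```

```bash
python3 -m crank '{"dr":[[-0.996,-0.094,0],[-0.996,-0.094,0],[-0.996,-0.094,0],[-0.996,-0.094,0],[-0.996,-0.094,0],[-0.996,-0.094,0],[-0.996,-0.094,0],[-0.996,-0.094,0],[-0.996,-0.094,0],[-0.996,-0.094,0],[-0.996,-0.094,0],[-0.996,-0.094,0],[-0.996,-0.094,0],[-0.996,-0.094,0],[-0.996,-0.094,0],[-0.996,-0.094,0],[-0.996,-0.094,0],[-0.996,-0.094,0],[-0.996,-0.094,0],[-0.5,-0.05,0]],"travel":[[0,-0.148,-0.256],[0,-0.148,-0.256],[0,-0.148,-0.256],[0,-0.148,-0.256],[0,-0.148,-0.256],[0,-0.148,-0.256],[0,-0.148,-0.256],[0,-0.148,-0.256],[0,-0.148,-0.256],[0,-0.148,-0.256],[0,-0.148,-0.256],[0,-0.148,-0.256],[0,-0.148,-0.256],[0,-0.148,-0.256],[0,-0.148,-0.256],[0,-0.148,-0.256],[0,-0.148,-0.256],[0,-0.148,-0.256],[0,-0.148,-0.256],[0,-0.148,-0.256]],"jaw":[1,1,1,1,1,1,1,1,1,1,1,1,1,1,1,1,1,1,1,1]}'
python3 -m crank '{"dr":[[0,0,0]],"travel":[[0,0,0]],"jaw":[1]}'
python3 - <<'E'
from h import *
o=r.observe();print(o["qpos"].round(3),o["tcp_pos"],R.from_rotvec(o["tool_rot"]).as_matrix().round(3))
E
```

```text
time_s: 7.02
tcp_pos: [0.5675, -0.0772, 0.1124]
tool_rot: [1.828, 2.004, -0.485]
wrist_force: [1.2, -0.3, -0.2]
gripper_width: 0.0943
time_s: 7.15
tcp_pos: [0.567, -0.0771, 0.1117]
tool_rot: [1.829, 2.006, -0.486]
wrist_force: [0.3, -0.4, -0.5]
gripper_width: 0.0941
[ 0.072  0.386  1.767 -0.605  1.063  0.301] [ 0.56695465 -0.07711793  0.1116899 ] [[-0.08   0.996  0.047]
 [ 0.864  0.093 -0.495]
 [-0.497  0.001 -0.868]]
```

```bash
python3 -m crank '{"dr":[[0,0,0],[0,0,0],[0,0,0],[0,0,0],[0,0,0],[0,0,0],[0,0,0],[0,0,0],[0,0,0],[0,0,0],[0,0,0]],"travel":[[0.024,-0.41,-0.7],[0.024,-0.41,-0.7],[0.024,-0.41,-0.7],[0.024,-0.41,-0.7],[0.024,-0.41,-0.7],[0,0,0],[0,0,0],[0,0,0],[0,0,0],[0,0,0],[0,0,0]],"jaw":[1,1,1,1,1,1,-1,-1,-1,-1,-1]}' 30
```

```text
time_s: 8.52
tcp_pos: [0.5705, -0.1284, 0.0243]
tool_rot: [1.83, 2.006, -0.485]
wrist_force: [0.2, 1.9, 3.1]
gripper_width: 0.0562
```

```bash
python3 -m crank '{"dr":[[0,0,0],[0,0,0],[0.996,0.092,0],[0.996,0.092,0],[0.996,0.092,0],[0.996,0.092,0],[0.996,0.092,0],[0.996,0.092,0],[0.996,0.092,0],[0.996,0.092,0],[0.996,0.092,0],[0.996,0.092,0],[0.996,0.092,0],[0.996,0.092,0],[0.996,0.092,0],[0.996,0.092,0],[0.996,0.092,0],[0.996,0.092,0],[0.996,0.092,0],[0.996,0.092,0]],"travel":[[0,0,0.8],[0,0,1],[0,0,1],[0,0,1],[0,0,1],[0,0.32,0],[0,0.32,0],[0,0.32,0],[0,0.32,0],[0,0.32,0],[0,0.32,0],[0,0.32,0],[0,0.32,0],[0,0.32,0],[0,0.32,0],[0,0.32,0],[0,0.32,0],[0,0.32,0],[0,0.32,0],[0,0.32,0]],"jaw":[-1,-1,-1,-1,-1,-1,-1,-1,-1,-1,-1,-1,-1,-1,-1,-1,-1,-1,-1,-1]}'
python3 -m crank '{"dr":[[0.8,0.074,0],[0.8,0.074,0],[0,0,0],[0,0,0]],"travel":[[0,0,0],[0,0,0],[0,0,0],[0,0,0]],"jaw":[-1,-1,-1,-1]}'
python3 - <<'E'
from h import *
o=r.observe();print(o["qpos"].round(3),o["tcp_pos"],o["wrist_force"],R.from_rotvec(o["tool_rot"]).as_matrix().round(3))
C,im,o=snap("scene","s2.png"); p=proj(C,[o["tcp_pos"]])[0].astype(int); print(p)
cv2.imwrite("pics/s2c.png",cv2.resize(im[p[1]-100:p[1]+100,p[0]-110:p[0]+110,::-1],None,fx=3,fy=3,interpolation=cv2.INTER_CUBIC))
E
```

```text
time_s: 11.02
tcp_pos: [0.5702, -0.0092, 0.1426]
tool_rot: [-1.583, -1.732, -0.783]
wrist_force: [0.2, -0.8, -3.4]
gripper_width: 0.0559
time_s: 11.52
tcp_pos: [0.5705, -0.0088, 0.144]
tool_rot: [-1.499, -1.641, -0.866]
wrist_force: [-0.7, 0.4, -3.5]
gripper_width: 0.0559
[-0.609  0.657  1.565  0.734  1.712 -0.909] [ 0.57049217 -0.00879572  0.14403029] [-0.74744483  0.37953484 -3.49692522] [[-0.045  0.996 -0.078]
 [ 0.497  0.09   0.863]
 [ 0.866  0.    -0.499]]
[317 199]
```

View pics/s2c.png

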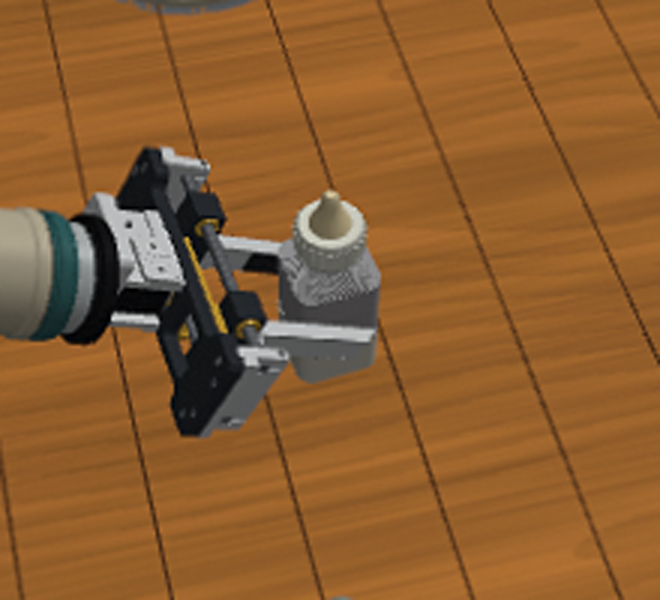

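The crop shows the bottle held upright by its flat sides, collar and teat on top, with clear space round it. Next I lower it.

```bash
python3 -m crank '{"dr":[[0,0,0],[0,0,0],[0,0,0],[0,0,0],[0,0,0]],"travel":[[0,0,-0.9],[0,0,-0.9],[0,0,-0.9],[0,0,-0.82],[0,0,0]],"jaw":[-1,-1,-1,-1,-1]}'
python3 -m crank '{"dr":[[0,0,0],[0,0,0]],"travel":[[0,0,-0.12],[0,0,0]],"jaw":[-1,-1]}'
```

```text
time_s: 12.2
tcp_pos: [0.5696, -0.0083, 0.0541]
tool_rot: [-1.498, -1.636, -0.864]
wrist_force: [-0.1, -0.2, -3.7]
gripper_width: 0.056
time_s: 12.45
tcp_pos: [0.5706, -0.0088, 0.0534]
tool_rot: [-1.498, -1.641, -0.867]
wrist_force: [0.2, -0.3, -3.5]
gripper_width: 0.0559
```

```bash
python3 -m crank '{"dr":[[0,0,0],[0,0,0]],"travel":[[0,0,-0.12],[0,0,0]],"jaw":[-1,-1]}'
python3 -m crank '{"dr":[[0,0,0],[0,0,0]],"travel":[[0,0,-0.08],[0,0,0]],"jaw":[-1,-1]}'
```

```text
time_s: 12.7
tcp_pos: [0.5704, -0.0087, 0.0501]
tool_rot: [-1.498, -1.641, -0.866]
wrist_force: [0.2, 0.2, -2.6]
gripper_width: 0.0555
time_s: 12.95
tcp_pos: [0.5703, -0.0086, 0.0479]
tool_rot: [-1.498, -1.64, -0.866]
wrist_force: [0.3, 0.5, -3.1]
gripper_width: 0.0562
```

```bash
python3 -m crank '{"dr":[[0,0,0],[0,0,0]],"travel":[[0,0,-0.06],[0,0,0]],"jaw":[-1,-1]}'
python3 -m crank '{"dr":[[0,0,0],[0,0,0]],"travel":[[0,0,-0.06],[0,0,0]],"jaw":[-1,-1]}'
```

```text
time_s: 13.2
tcp_pos: [0.5703, -0.0086, 0.0464]
tool_rot: [-1.498, -1.64, -0.866]
wrist_force: [0.1, 0.2, -3.0]
gripper_width: 0.0556
time_s: 13.45
tcp_pos: [0.5703, -0.0086, 0.0449]
tool_rot: [-1.498, -1.64, -0.866]
wrist_force: [-0.4, -0.2, -2.7]
gripper_width: 0.0557
```

```bash
python3 -m crank '{"dr":[[0,0,0],[0,0,0]],"travel":[[0,0,-0.06],[0,0,0]],"jaw":[-1,-1]}'
python3 -m crank '{"dr":[[0,0,0],[0,0,0]],"travel":[[0,0,-0.06],[0,0,0]],"jaw":[-1,-1]}'
```

```text
time_s: 13.7
tcp_pos: [0.5704, -0.0086, 0.0435]
tool_rot: [-1.498, -1.64, -0.866]
wrist_force: [-0.7, 0.1, -3.0]
gripper_width: 0.0555
time_s: 13.95
tcp_pos: [0.5704, -0.0087, 0.0434]
tool_rot: [-1.497, -1.639, -0.868]
wrist_force: [0.2, -3.3, 5.6]
gripper_width: 0.0559
```

```bash
python3 -m crank '{"dr":[[0,0,0],[0,0,0],[0,0,0],[0,0,0],[0,0,0],[0,0,0],[0,0,0],[0,0,0],[0,0,0],[0,0,0]],"travel":[[0,0,0.02],[0,0,0],[0,0,0],[0,0,0],[0,0,0],[0.07,-0.8,0.46],[0.07,-0.8,0.46],[0.07,-0.8,0.46],[0.07,-0.8,0.46],[0,0,0]],"jaw":[0,1,1,1,1,1,1,1,1,1]}'
python3 - <<'E'
from h import *
C,im,o=snap("wrist","w2.png")
cv2.imwrite("pics/w2.png",im[:,:,::-1])
E
```

```text
time_s: 15.2
tcp_pos: [0.578, -0.09, 0.0887]
tool_rot: [-1.5, -1.642, -0.868]
wrist_force: [-0.2, 0.5, -0.6]
gripper_width: 0.094
```

View pics/w2.png

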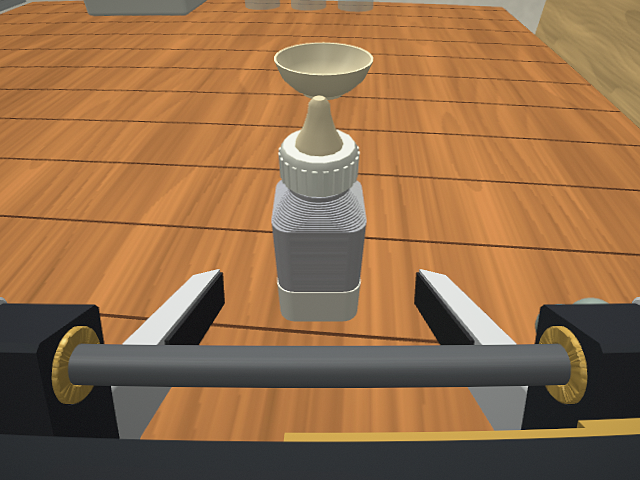

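The wrist view shows the bottle standing: teat tip (319,97), collar about (319,165), base edge (319,320). The fingers are clear of it.

```bash
python3 - <<'E'
from h import *
C=cam("wrist")
print(toworld(C,[[319,97],[319,143],[319,320]],[.1493,.124,0]).round(4))
o=r.observe();print(o["qpos"].round(3))
for x,y in ((.571,-.013),(.571,-.010)):
    print(proj(C,[[x,y,.1493],[x,y,.124],[x+.0025,y-.028,0]]).round(1))
E
python3 -m crank '{"dr":[[-0.996,-0.09,0],[-0.996,-0.09,0],[-0.996,-0.09,0],[-0.996,-0.09,0],[-0.996,-0.09,0],[-0.996,-0.09,0],[-0.996,-0.09,0],[-0.996,-0.09,0],[-0.996,-0.09,0],[-0.996,-0.09,0],[-0.996,-0.09,0],[-0.996,-0.09,0],[-0.996,-0.09,0],[0,0,1],[0,0,1],[0,0,1],[0,0,1],[0,0,1],[0,0,1],[0,0,1]],"travel":[[0,0,1],[0,0,1],[0,0,1],[0,0,1],[0,0,1],[0,0,1],[0,0,0.2],[0,0,0],[0,0,0],[0,0,0],[0,0,0],[0,0,0],[0,0,0],[0,0.2,0],[0,0,0],[0,0,0],[0,0,0],[0,0,0],[0,0,0],[0,0,0]],"jaw":[1,1,1,1,1,1,1,1,1,1,1,1,1,1,1,1,1,1,1,1]}'
python3 - <<'E'
from h import *
o=r.observe();print(o["qpos"].round(3),o["tcp_pos"],R.from_rotvec(o["tool_rot"]).as_matrix().round(3))
E
```

```text
[[ 0.5707 -0.0125  0.1493]
 [ 0.5708 -0.0128  0.124 ]
 [ 0.5733 -0.0393 -0.    ]]
[-0.693  0.774  1.473  0.672  1.736 -0.976]
[[319.5  97.4]
 [319.4 143.2]
 [319.  322. ]]
[[320.   95. ]
 [319.9 140.5]
 [319.4 318.5]]
time_s: 17.75
tcp_pos: [0.5762, -0.0823, 0.2422]
tool_rot: [-1.385, -2.808, -0.005]
wrist_force: [-0.3, 0.7, -1.2]
gripper_width: 0.0944
[-0.265  0.28   1.442  0.005  1.429 -0.92 ] [ 0.57622326 -0.08227647  0.24222799] [[-0.609  0.793 -0.008]
 [ 0.793  0.609  0.008]
 [ 0.011 -0.002 -1.   ]]
```

```bash
python3 -m crank '{"dr":[[-0.1,-0.1,1],[0,0,1],[0,0,1],[0,0,1],[0,0,1],[0,0,1],[0,0,1],[0,0,1],[0,0,1],[0,0,1],[0,0,1],[0,0,1],[0,0,1],[0,0,1],[0,0,1],[0,0,1],[0,0,1],[0,0,1],[0,0,1],[0,0,1]],"travel":[[-0.011,0.14,0],[-0.011,0.14,0],[-0.011,0.14,0],[-0.011,0.14,0],[-0.011,0.14,0],[-0.011,0.14,0],[-0.011,0.14,0],[-0.011,0.14,0],[-0.011,0.14,0],[-0.011,0.14,0],[-0.011,0.14,0],[-0.011,0.14,0],[-0.011,0.14,0],[-0.011,0.14,0],[-0.011,0.14,0],[-0.011,0.14,0],[-0.011,0.14,0],[-0.011,0.14,0],[-0.011,0.14,0],[-0.011,0.14,0]],"jaw":[1,1,1,1,1,1,1,1,1,1,1,1,1,1,1,1,1,1,1,1]}'
python3 -m crank '{"dr":[[0,0,0]],"travel":[[0,0,0]],"jaw":[1]}'
python3 - <<'E'
from h import *
C,im,o=snap("wrist","w3.png");print(o["qpos"].round(3),o["tcp_pos"],R.from_rotvec(o["tool_rot"]).as_matrix().round(3))
print(proj(C,[[.5708,-.0125,.1493],[.5708,-.0125,.124]]).round(1))
E
```

```text
time_s: 20.25
tcp_pos: [0.5705, -0.0123, 0.2422]
tool_rot: [-1.053, 2.96, 0.005]
wrist_force: [0.5, -1.7, -0.1]
gripper_width: 0.0939
time_s: 20.38
tcp_pos: [0.5707, -0.0125, 0.2425]
tool_rot: [-1.048, 2.961, 0.005]
wrist_force: [-0.3, -0.2, 0.4]
gripper_width: 0.0941
[-0.146  0.258  1.473  0.003  1.411 -2.397] [ 0.57073356 -0.01247032  0.24246909] [[-0.778 -0.629 -0.001]
 [-0.629  0.778  0.003]
 [-0.002  0.003 -1.   ]]
[[319.8 248. ]
 [319.7 239.6]]
```

View pics/w3.png

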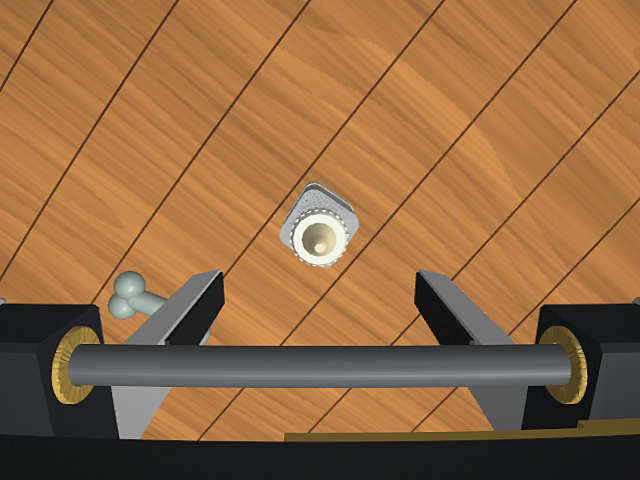

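The collar's ring is centred at (319.5,238), within about 2 px of the prediction, so the jaws are centred on it. Next I descend and grip.

```bash
python3 -m crank '{"dr":[[0,0,0],[0,0,0],[0,0,0],[0,0,0],[0,0,0],[0,0,0],[0,0,0],[0,0,0],[0,0,0],[0,0,0],[0,0,0],[0,0,0],[0,0,0]],"travel":[[0,0,-1],[0,0,-1],[0,0,-1],[0,0,-1],[0,0,-0.8],[0,0,-0.38],[0,0,0],[0,0,0],[0,0,0],[0,0,0],[0,0,0],[0,0,0],[0,0,0]],"jaw":[1,1,1,1,1,1,1,-1,-1,-1,-1,-1,-1]}' 30
python3 - <<'E'
from h import *
o=r.observe();print(o["ft_torque"],o["wrist_force"],o["qpos"][5])
E
```

```text
time_s: 22.05
tcp_pos: [0.5714, -0.0133, 0.114]
tool_rot: [-1.046, 2.96, 0.004]
wrist_force: [-1.8, 1.3, 1.4]
gripper_width: 0.0425
[0.32367461 0.04493654 0.03314252] [-1.8245672   1.33166185  1.42779431] -2.398625861077567
```

```bash
python3 -m crank '{"dr":[[0,0,0],[0,0,0]],"travel":[[0,0,-0.04],[0,0,0]],"jaw":[-1,-1]}'
python3 -m crank '{"dr":[[0,0,-1],[0,0,-1],[0,0,-1],[0,0,-1],[0,0,-1]],"travel":[[0,0,-0.0015],[0,0,-0.0015],[0,0,-0.0015],[0,0,-0.0015],[0,0,-0.0015]],"jaw":[-1,-1,-1,-1,-1]}'
python3 - <<'E'
from h import *
o=r.observe();print(o["ft_torque"],o["wrist_force"],o["qpos"][5])
E
```

```text
time_s: 22.3
tcp_pos: [0.5716, -0.0131, 0.1138]
tool_rot: [-1.046, 2.96, 0.004]
wrist_force: [-1.5, 1.9, 6.7]
gripper_width: 0.0422
time_s: 22.92
tcp_pos: [0.5716, -0.0132, 0.1136]
tool_rot: [-0.433, 3.109, 0.003]
wrist_force: [-1.9, 1.6, 5.4]
gripper_width: 0.0423
[0.41479503 0.3253137  0.00111507] [-1.90921294  1.62054252  5.35837505] -1.9951325694566826
```

```bash
python3 -m crank '{"dr":[[0,0,-1],[0,0,-1],[0,0,-1],[0,0,-1],[0,0,-1],[0,0,-1],[0,0,-1],[0,0,-1],[0,0,-1],[0,0,-1],[0,0,-1],[0,0,-1],[0,0,-1],[0,0,-1],[0,0,-1],[0,0,-1],[0,0,-1],[0,0,-1],[0,0,-1],[0,0,-1]],"travel":[[0,0,-0.0015],[0,0,-0.0015],[0,0,-0.0015],[0,0,-0.0015],[0,0,-0.0015],[0,0,-0.0015],[0,0,-0.0015],[0,0,-0.0015],[0,0,-0.0015],[0,0,-0.0015],[0,0,-0.0015],[0,0,-0.0015],[0,0,-0.0015],[0,0,-0.0015],[0,0,-0.0015],[0,0,-0.0015],[0,0,-0.0015],[0,0,-0.0015],[0,0,-0.0015],[0,0,-0.0015]],"jaw":[-1,-1,-1,-1,-1,-1,-1,-1,-1,-1,-1,-1,-1,-1,-1,-1,-1,-1,-1,-1]}'
python3 - <<'E'
from h import *
C,im,o=snap("wrist","w4.png");print(o["ft_torque"],o["wrist_force"],o["qpos"][5])
E
for i in 1; do python3 -m crank '{"dr":[[0,0,-1],[0,0,-1],[0,0,-1],[0,0,-1]],"travel":[[0,0,-0.0015],[0,0,-0.0015],[0,0,-0.0015],[0,0,-0.0015]],"jaw":[-1,-1,-1,-1]}'; done
python3 - <<'E'
from h import *
o=r.observe();print(o["ft_torque"],o["wrist_force"],o["qpos"][5])
E
```

```text
time_s: 25.42
tcp_pos: [0.5712, -0.0131, 0.1126]
tool_rot: [1.929, 2.478, -0.002]
wrist_force: [-1.9, 2.4, 6.1]
gripper_width: 0.0422
[ 0.2729955   0.49533721 -0.00413663] [-1.90909264  2.4222301   6.05220194] -0.39033820506144207
time_s: 25.98
tcp_pos: [0.5711, -0.0129, 0.1125]
tool_rot: [2.3, 2.139, -0.003]
wrist_force: [-2.6, 2.5, 4.8]
gripper_width: 0.0423
[0.39379434 0.53051537 0.02306564] [-2.58652191  2.45837926  4.75728677] -0.06987337300760685
```

```bash
T='from h import *
o=r.observe();print(o["ft_torque"],o["wrist_force"],o["qpos"][5],"time",o["time_s"])'
python3 -m crank '{"dr":[[0,0,-1],[0,0,-1],[0,0,-1]],"travel":[[0,0,-0.0015],[0,0,-0.0015],[0,0,-0.0015]],"jaw":[-1,-1,-1]}' >/dev/null; python3 -c "$T"
python3 -m crank '{"dr":[[0,0,-1],[0,0,-1],[0,0,-1]],"travel":[[0,0,-0.0015],[0,0,-0.0015],[0,0,-0.0015]],"jaw":[-1,-1,-1]}' >/dev/null; python3 -c "$T"
python3 -m crank '{"dr":[[0,0,-1],[0,0,-1],[0,0,-1]],"travel":[[0,0,-0.0015],[0,0,-0.0015],[0,0,-0.0015]],"jaw":[-1,-1,-1]}' >/dev/null; python3 -c "$T"
python3 -m crank '{"dr":[[0,0,-1],[0,0,-1],[0,0,-1]],"travel":[[0,0,-0.0015],[0,0,-0.0015],[0,0,-0.0015]],"jaw":[-1,-1,-1]}' >/dev/null; python3 -c "$T"
```

```text
[0.29109138 0.26830703 0.03119409] [-1.35277684  0.76330335  4.30201176] 0.1701491460835819 time 26.35
[0.05044545 0.27181449 0.14414132] [-1.07694082  1.25297758  4.00611995] 0.40997113919624045 time 26.725
[0.07499471 0.29934289 0.12782299] [-0.92409357  0.56770237  5.07647514] 0.64968673039341 time 27.1
[0.18413985 0.29267701 0.12509295] [-1.26838256  0.79438628  4.59424498] 0.8892549287864853 time 27.475
```

The vertical torque rose from about 0.02 to 0.13 N m near 2.7 rad of turning and stayed there, so the collar has bottomed. Next I back off 1.57 rad.

```bash
T='from h import *
C,im,o=snap("scene","sA.png");o=r.observe();print(o["ft_torque"],o["wrist_force"],o["qpos"][5],"time",o["time_s"])'
python3 -c "$T"
python3 -m crank '{"dr":[[0,0,1],[0,0,1],[0,0,1],[0,0,1],[0,0,1],[0,0,1],[0,0,1],[0,0,1],[0,0,1],[0,0,1],[0,0,1],[0,0,1],[0,0,1],[0,0,1],[0,0,1],[0,0,1],[0,0,1],[0,0,1],[0,0,1],[0,0,0.65]],"travel":[[0,0,0.0015],[0,0,0.0015],[0,0,0.0015],[0,0,0.0015],[0,0,0.0015],[0,0,0.0015],[0,0,0.0015],[0,0,0.0015],[0,0,0.0015],[0,0,0.0015],[0,0,0.0015],[0,0,0.0015],[0,0,0.0015],[0,0,0.0015],[0,0,0.0015],[0,0,0.0015],[0,0,0.0015],[0,0,0.0015],[0,0,0.0015],[0,0,0.0015]],"jaw":[-1,-1,-1,-1,-1,-1,-1,-1,-1,-1,-1,-1,-1,-1,-1,-1,-1,-1,-1,-1]}'
python3 - <<'E'
from h import *
C,im,o=snap("scene","sB.png");print(o["ft_torque"],o["wrist_force"],o["qpos"][5],o["time_s"])
A=cv2.imread("pics/sA.png");B=cv2.imread("pics/sB.png");p=proj(C,[[.571,-.013,.05]])[0].astype(int)
f=lambda I:cv2.resize(I[p[1]-50:p[1]+50,p[0]-40:p[0]+40],None,fx=5,fy=5,interpolation=cv2.INTER_CUBIC)
cv2.imwrite("pics/AB.png",np.hstack([f(A),f(B)]))
E
```

```text
[0.16032751 0.28805489 0.07968582] [-0.93954749  0.68068081  5.20192906] 0.8912985661239243 time 27.525
time_s: 30.02
tcp_pos: [0.5724, -0.0139, 0.1131]
tool_rot: [1.54, 2.733, -0.001]
wrist_force: [0.1, -0.8, 5.7]
gripper_width: 0.042
[-0.06831666  0.15120746 -0.03935682] [ 0.05084916 -0.81571875  5.71354767] -0.6873975910647622 30.025
```

View pics/AB.png

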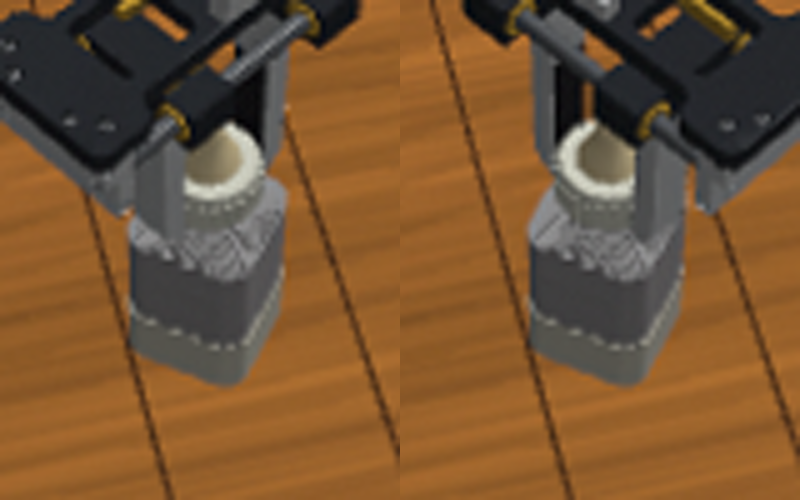

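In both halves the bottle stands at the same yaw while the gripper has turned a quarter turn, so the collar unscrewed on its thread. The bottle's yaw also differs from where I stood it, which shows the stop was reached. Next I lift.

```bash
python3 -m crank '{"dr":[[0,0,0],[0,0,0],[0,0,0],[0,0,0],[0,0,0],[0,0,0],[0,0,0],[0,0,0],[0,0,0],[0,0,0],[0,0,0],[0,0,0],[0,0,0],[0,0,0],[0,0,0],[0,0,0]],"travel":[[0,0,0],[0,0,0.1],[0,0,0.2],[0,0,0.3],[0,0,0.3],[0,0,0.3],[0,0,0.3],[0,0,0.3],[0,0,0.3],[0,0,0.2],[0,0,0.1],[0,0,0],[0,0,0],[0,0,0],[0,0,0],[0,0,0]],"jaw":[-1,-1,-1,-1,-1,-1,-1,-1,-1,-1,-1,-1,-1,-1,-1,-1]}' 40
python3 - <<'E'
from h import *
C,im,o=snap("scene","s5.png");print(o["ft_torque"],o["wrist_force"],o["qpos"][5],o["time_s"])
p=proj(C,[o["tcp_pos"]])[0].astype(int);cv2.imwrite("pics/s5c.png",cv2.resize(im[p[1]-60:p[1]+90,p[0]-100:p[0]+100,::-1],None,fx=4,fy=4,interpolation=cv2.INTER_CUBIC))
E
```

```text
time_s: 32.08
tcp_pos: [0.5718, -0.0136, 0.1721]
tool_rot: [1.544, 2.733, -0.001]
wrist_force: [0.2, -0.2, -3.6]
gripper_width: 0.042
[-0.01414363 -0.12765017 -0.01795005] [ 0.20849468 -0.23065535 -3.57791258] -0.6858947529436511 32.075
```

View pics/s5c.png

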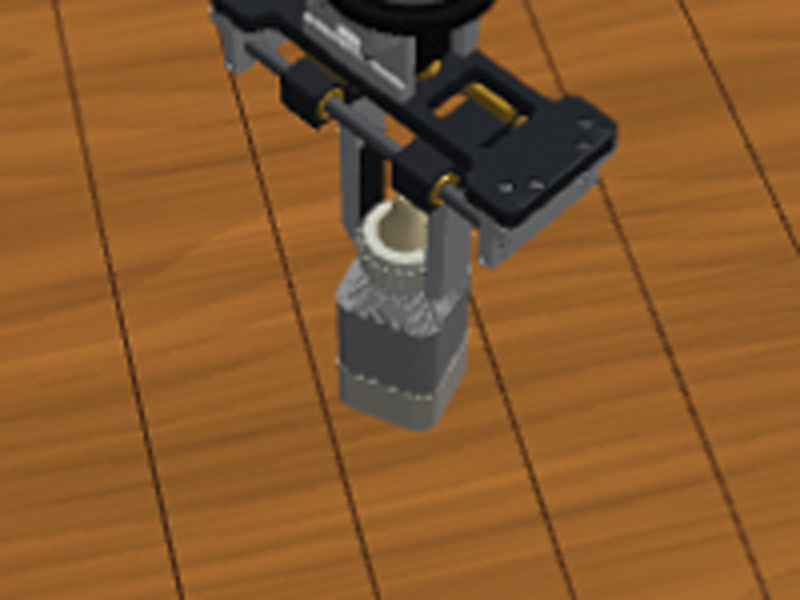

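The bottle hangs upright by its collar, about 59 mm clear of the counter. The wrist carries its 3.5 N weight and the orientation has not changed.

```bash
python3 -c "
from cell import r
print(r.hand_in())"
```

```text
the job is handed in; nothing more can be done
None
```

I finished the job and handed it in at about 32 s of the 64 s allowed. The hand-in gives no verdict.

- **Standing the bottle:** I gripped it by its flat sides, turned it upright about 0.12 m to the +y side, and stood it there. It touched the counter about 6 mm lower than I had estimated, because I had gripped it closer to its base than planned. I stepped down until the wrist force showed contact.
- **Screwing down:** I gripped the collar from above with a light downward push and turned it clockwise. The torque rose from about 0.02 to 0.13 N m after about 2.7 rad and stayed there. The bottle then turned with the collar on the counter, so the collar had bottomed.
- **Backing off:** The last joint turned back 1.578 rad. The before and after pictures show the bottle at the same angle while the gripper turned.
- **Final state:** The bottle hangs upright and still, about 59 mm above the counter, under a 40 N grip with the jaws 42 mm apart. The wrist carries about 3.6 N, roughly the bottle's weight.

The collar angle comes from the last joint's rotation and the pictures; I could not read it directly. I did not take a final picture of the canister, bowl or bone, but nothing I moved came near them. No check failed.

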